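Swing the field-probe rail into line on its mount

TASK

Put the long probe rail back on its mount beside the electromagnet: heel its forked end against the upright post, then swing the rail round the post, past the spring roller, until its side bears on the micrometer spindle, and press it home there with about 8 N without straining the micrometer. Leave it lying flat on the board, held by the roller against both the post and the micrometer, and leave the loose things around it where they are.

Things in the scene. Friction and masses are not known exactly. Their poses are not given: they have to be found in the camera images.
- rail_center (a point): Centre, half-way up, of the probe rail: the long loose aluminium T-slot bar, 30 wide, 30 high, 269 long (mm), 0.25 to 0.5 kg, steel fork at one end, round nose at the other. y axis along the rail to the nose, x across, z up. Flat parallel sides from y = -115 to +110 mm, free to grip or push. Lying on the board this point is 27 mm above the bench.
- rail_seat (a point): Point in the rail's fork slot, y = -121 mm from the centre (axes as the rail's), that lies on the post's axis in plan when the slot's flat bottom (y = -115 mm) bears on the post. The slot is 15 mm wide and open at the fork's end, at y = -144 mm, where its mouth flares.
- rail_nose (a point): Centre of the rail's half-round nose (15 mm radius), y = +110 mm from the rail's centre; the tip is at +125 mm.
- bed: Aluminium breadboard fixed to the bench, 340 (x) by 410 (y), top 12 mm up. Origin on the bench; the board spans y -190 to +220 mm. Post, micrometer stop and roller catch are fixed on it. The mounted rail lies along its y axis, nose to +y, centre near x 40, y 1 mm; it starts loose on the -x half and swings in towards +x. A magnet 220 mm high stands beyond y = 300 mm.
- post: Upright fixed steel post on the board, 12 mm diameter, 30 mm high. Origin at its foot, on the board's top; axes as the board's.
- stop: Fixed micrometer stop on the +x side of the rail's line, a block 34 mm high; origin at its foot, axes as the board's. Its 10 mm spindle points to -x and meets the mounted rail's side 89 mm from the rail's centre. Push on the rail near there with about 8 N for half a second: the spindle must bear at least 6 N, the roller's 1 to 3 N included; above 12 N strains it. Come on at 10 mm/s or less.
- stop_nose (a point): Middle of the micrometer block's nose face, where the spindle comes out towards -x (board axes), 18 mm above the board. The spindle stands 11 to 29 mm out of it: the setting differs each time, is not reported and is found by touch. The rail's final angle follows from it (within 0.05 rad of the board's y axis).
- catch: Fixed spring roller catch at the mounted rail's nose; origin on the board's top under the roller's rest, axes as the board's; foot and housing 44 mm wide, 32 mm high, from y = +22 to +62 mm. The nose, swinging to +x, pushes the roller aside, then the roller closes behind it and presses the rail to +x (1 to 3 N) and towards the post. It blocks lowering the rail straight into line.
- roller_rest (a point): Centre of the catch's upright roller at rest: 24 mm diameter, 11 to 27 mm above the board, on the -x side of the mounted nose. It yields up to 21 mm to +y against a damped spring (0.6 N at rest, 0.15 N more per mm). Passing takes up to 4 N at the nose; it is first met 32 to 51 mm, and passed 6 to 26 mm, before the nose is home.
- offcut: Loose bystander: a short piece of the same T-slot profile, 30 x 90 x 30 mm, on the board behind the line. Leave alone.
- hexkey: Loose bystander: L-shaped hex key, 100 mm long, 6 mm thick, on the board behind the line. Leave alone.
- carriage: Loose bystander: rail carriage (a small saddle with a stub post), 46 x 50 x 50 mm, on the bench to the right of the board. Leave alone.
- level: Loose bystander: small spirit level, 130 x 26 x 40 mm, on the bench to the right. Leave alone.
- screwtray: Loose bystander: open grey tray with screws, 90 x 120 x 30 mm, on the bench. Leave alone.
- screwdriver: Loose bystander: screwdriver lying on the bench to the right. Leave alone.

How it is judged:
On the way, in this order (a step that is already met when the one before it is completed fails the run):
1. the rail lies flat on the board with its forked end heeled against the post, nose still out of line on the robot's side of the roller (horizontal distance between rail_seat and post below 0.005 m and z of rail_center in the frame of bed below 0.031 m and angle between rail_center's own z axis and vertical below 0.05 rad and angle between the y axis of rail_center and the y axis of bed, either way round above 0.1 rad), for 0.1 s.
2. the rail, still heeled on the post and flat, has been swung into line and is pressed on the micrometer spindle with at least 6 N for 0.25 s (contact force between rail and stop above 6 N and horizontal distance between rail_seat and post below 0.005 m and z of rail_center in the frame of bed below 0.031 m), for 0.25 s.
At the end, for the whole second after the job is handed in: Rail still and flat on the board (tilt under 0.03 rad, centre at most 29 mm above the bench), slot bearing on the post (seat point within 3 mm of its axis), side bearing on the micrometer spindle, nose on the roller (over 0.3 N on each of the three), within 0.055 rad of the board's y axis (horizontal distance between rail_seat and post below 0.003 m and contact force between rail and post above 0.3 N and contact force between rail and stop above 0.3 N and contact force between rail and catch above 0.3 N and angle between the y axis of rail_center and the y axis of bed, either way round below 0.055 rad and z of rail_center in the frame of bed below 0.029 m and angle between rail_center's own z axis and vertical below 0.03 rad and linear speed of rail below 0.01 m/s); the robot touches nothing.
It fails at once if the micrometer is strained (more than 12 N on it from anything) (contact force between stop and anything else above 12 N).
It fails at once if the rail is jammed against the post with more than 30 N (contact force between rail and post above 30 N).
It fails at once if a loose bystander is moved by more than 30 mm (distance of any of offcut, hexkey, carriage, level, screwtray, screwdriver from where it was at the start of the episode above 0.03 m).
It also fails if it takes over 61 s, if anything falls off the work surface, if the arm or the gripper's body presses on something with over 40 N, if the wrist force passes 120 N, or if a joint passes its speed limit or range.

ROBOT

A 6-joint arm with a two-finger parallel gripper is mounted at the origin on the work surface. World frame = base frame: x ahead of the robot, y to its left, z up, the work surface at z = 0. Lengths are in m, angles in rad, forces in N, time in s.
With the tool pointing down it reaches from about 0.425 to 0.95 m from the base axis. Payload 3.5 kg.
Tool frame: the origin (TCP) lies midway between the tips of the shut fingers; the grasp point (between the pads) lies robot.hold_point_z behind it (robot.hold_point_z is the distance from the TCP to the grasp point, in m); z points along the fingers, y is the direction in which the jaws open and shut (so a half turn about z gives the same grasp; the last joint's range is limited). The gripper opens to 85 mm and grips with 20 to 120 N. Pads are 22 mm wide; open, the fingers measure 114 mm over their backs; the gripper's body (76 mm by 85 mm) begins 54 mm behind the grasp point. The pads swing forward as they close: fully open they stand 13 mm farther back than shut.
Start: joints at [-1.446, 0.286, 1.577, -0, 1.279, -0.15], TCP at [0.183, -0.65, 0.231] pointing down, gripper open.
Joint ranges: [-2.77, 2.77], [-0.9, 2.22], [0.21, 2.48], [-1.53, 4.67], [0.24, 2.81], [-2.84, 2.84]. Speed limits (rad/s): [2.79, 2.79, 3.14, 3.14, 3.14, 3.14].

INTERFACE

Orientations are given as a rotation vector (axis times angle).
In Python, from station import robot gives the robot as it stands.
- The arm moves only by the tool carry_out, never from a script. Its argument "moves" is a list that holds one entry, the list of rows, each a list of 7 numbers: the shift along the tool's x, y, z in mm, then the turn, a rotation vector about the tool's x, y, z in degrees, then the opening, from 0 (shut) to 1 (fully open). A call has 1 to 5 rows; each row is the pose to reach, as a shift and turn from the pose measured when the call began, along the tool's axes at that moment; what a row does not reach only later rows make up. A row lasts 1/10 s, in which the tool goes at most 50 mm and 8.59 degrees, less where a joint would pass 70% of its speed; a pose out of reach is approached as far as the arm can. A call with a gripper value outside its range is refused whole. The fingers move at their own pace and stop on an object; "newtons" is the grip in N (left out, the last holds). Time passes only in rows, so rows that repeat a pose let the fingers close. It gives the time, the measured TCP pose, the force and the opening at its end, in the units of the state.
- robot.read_state(): the state, without advancing time (a new reading comes with each control period).
- robot.grab_frame(name): name is "side" or "top" or "wrist"; returns (picture, depth): 384x512x3 uint8, red, green, blue; 384x512 float32, m along the optical axis (not along the pixel's ray), 0 where there is no reading.
- robot.calibration(name): a dict with "mtx" (3x3 intrinsics, pixels), "eye" and "rotation" of the camera in the world. Camera axes: x right, y up, looking along -z (the intrinsics and any distortion apply to the point x, -y, -z); pixel columns grow to the right and rows downward; lengths in m; the calibration is good to about 2 mm. A picture is of the moment at which its call begins: read the wrist's pose just before it. calibration takes no time and is no camera call; for the wrist camera it gives the pose at the moment of the call.
- robot.job_done(): hands the job in, once; it reports no verdict.
The state is a dict: "time": time; "joint_positions": joint angles; "joint_velocities": joint speeds; "joint_torque": joint torques, N m; "position": TCP position; "eef_rot": TCP orientation; "ft_force": force on the tool from outside, world axes, zero at the start; "wrist_torque": the same for the moment, N m; "width": finger opening in m.
Only numpy, scipy, OpenCV 4.12 (cv2) and the standard library are available. Lean on these libraries where they do the work, as an engineer would, in place of code of your own. Each camera call takes 0.05 s, during which the arm holds its last target.

## Working session

There is one attempt and no reset: what is moved stays moved. The work goes in short steps, Python scripts to look and compute and a tool call to move; the robot and the scene stay as the last step left them, time stands still between calls to the robot, and variables do not carry over. Pictures are saved under pics/ and viewed, and the job is handed in when it is done.

Besides the shell and the picture viewer there is one more tool, called after ">>>" as a command line: name --argument value ..., lists and objects as JSON in quotes. carry_out: Moves the arm, as the interface text tells. Its arguments: {"type":"object","properties":{"moves":{"type":"array"},"newtons":{"type":"number"}},"required":["moves"]}

```bash
ls; mkdir -p pics; python3 - <<'E'
from station import robot
import cv2,numpy as np
s=robot.read_state();print(s, robot.hold_point_z)
for n in("top","side","wrist"):
    p,d=robot.grab_frame(n);cv2.imwrite(f"pics/{n}0.png",p[:,:,::-1]);np.savez(f"{n}0.npz",p=p,d=d);c=robot.calibration(n);print(n,c)
E
```

```text
pics
{'time': 0.0, 'joint_positions': array([-1.44601310e+00,  2.87167203e-01,  1.57822025e+00, -3.61816949e-05,
        1.27864000e+00, -1.50016429e-01]), 'joint_velocities': array([ 1.29908722e-03, -1.00003884e-03, -3.85189413e-03,  1.12809418e-03,
        3.40161551e-04, -4.07922286e-05]), 'joint_torque': array([-7.65393543e-04, -4.05983949e+01, -2.92627251e+01, -1.25130205e-04,
        5.83653353e-03,  9.39629132e-06]), 'position': array([ 0.18308699, -0.64898197,  0.22992277]), 'eef_rot': array([-3.10957033e+00, -4.29980139e-01,  6.14496849e-06]), 'ft_force': array([-1.58082077,  0.04458592,  0.54901918]), 'wrist_torque': array([ 0.05116561, -0.01076417,  0.02904387]), 'width': 0.08541189822055596} 0.0187
top {'mtx': array([[465.36294068,   0.        , 254.75345055],
       [  0.        , 465.36294068, 189.56437268],
       [  0.        ,   0.        ,   1.        ]]), 'eye': array([ 0.32785873, -0.14891276,  1.18461046]), 'rotation': array([ 0.16855838, -0.16521223, -1.57156096])}
side {'mtx': array([[416.03262351,   0.        , 253.51666352],
       [  0.        , 416.03262351, 191.53802933],
       [  0.        ,   0.        ,   1.        ]]), 'eye': array([ 0.40576615, -0.69435298,  0.78795445]), 'rotation': array([ 0.67069691, -0.08303043, -0.2692391 ])}
wrist {'mtx': array([[333.25769007,   0.        , 254.57379709],
       [  0.        , 333.25769007, 190.94704582],
       [  0.        ,   0.        ,   1.        ]]), 'eye': array([ 0.24665941, -0.6321164 ,  0.37365923]), 'rotation': array([-0.22798806,  0.17480928, -1.28815523])}
```

View pics/top0.png

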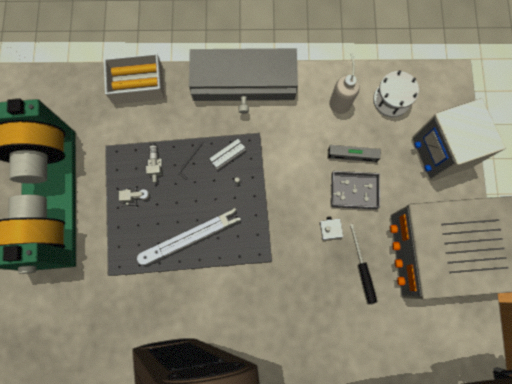

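View pics/side0.png

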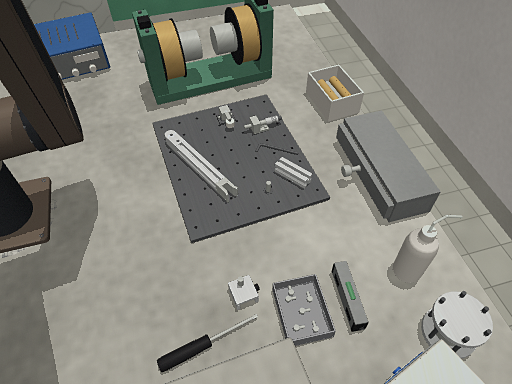

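View pics/wrist0.png

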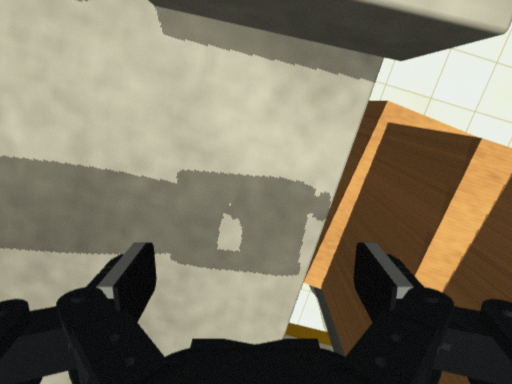

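```bash
cat > h.py <<'E'
import numpy as np,cv2
from scipy.spatial.transform import Rotation as R
from station import robot
def ray(c,u,v):
    m=c["mtx"];d=np.array([(u-m[0,2])/m[0,0],-(v-m[1,2])/m[1,1],-1.]);return R.from_rotvec(c["rotation"]).apply(d)
def atz(c,u,v,z):
    r=ray(c,u,v);return c["eye"]+r*(z-c["eye"][2])/r[2]
def atd(c,u,v,d): return c["eye"]+ray(c,u,v)*d
def proj(c,p):
    q=R.from_rotvec(c["rotation"]).inv().apply(np.asarray(p)-c["eye"]);m=c["mtx"];return np.array([m[0,0]*q[0]/-q[2]+m[0,2],-m[1,1]*q[1]/-q[2]+m[1,2]])
def st():
    s=robot.read_state();return s
def rel(target_pos,target_R):
    s=robot.read_state();R0=R.from_rotvec(s["eef_rot"]);return 1000*R0.inv().apply(np.asarray(target_pos)-s["position"]),np.degrees((R0.inv()*target_R).as_rotvec())
E
python3 - <<'E'
import cv2
p=cv2.imread("pics/top0.png");cv2.imwrite("pics/top0c.png",cv2.resize(p[125:285,95:285],None,fx=4,fy=3.75,interpolation=cv2.INTER_CUBIC)[:600])
p=cv2.imread("pics/side0.png");cv2.imwrite("pics/side0c.png",cv2.resize(p[85:245,145:335],None,fx=4,fy=3.75,interpolation=cv2.INTER_CUBIC)[:600])
E
```

```text
(no output)
```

View pics/top0c.png

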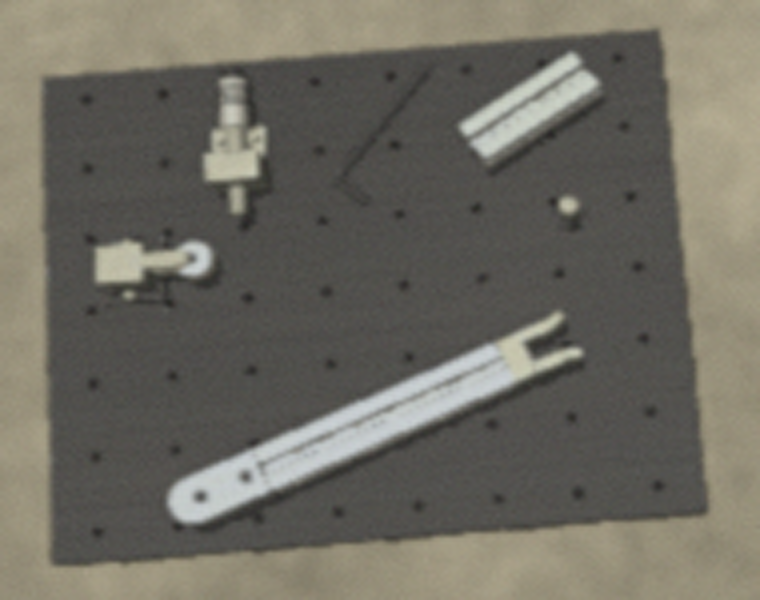

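View pics/side0c.png

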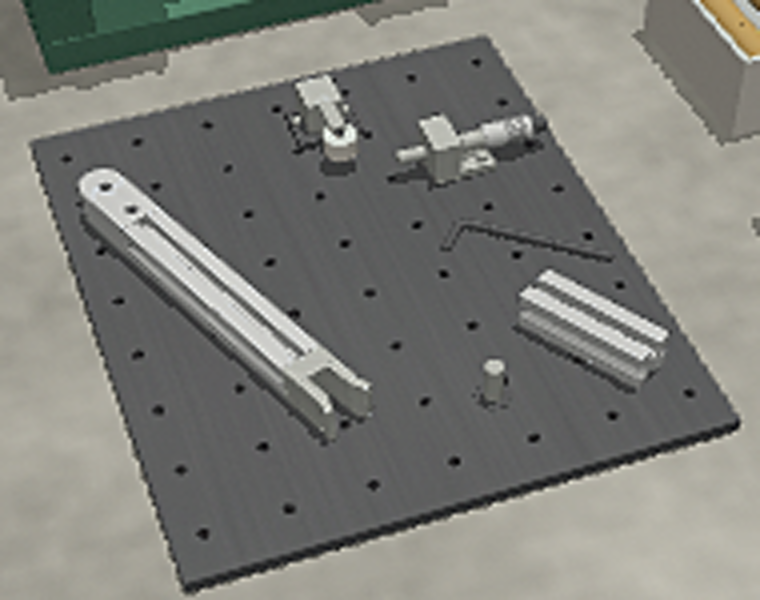

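```bash
cat > m.py <<'E'
from h import *
def meas(name,sx,sy,ox,oy,pts):
    c=robot.calibration(name)
    return {k:atz(c,ox+(x+.5)/sx-.5,oy+(y+.5)/sy-.5,z) for k,(x,y,z) in pts.items()}
E
python3 - <<'E'
from m import *
T=meas("top",4,3.75,95,125,dict(TL=(43,78,.012),TR=(660,30,.012),BR=(707,512,.012),BL=(55,565,.012),post=(569,205,.042),roller=(195,259,.04),rnose=(200,496,.042),forkA=(562,318,.042),forkB=(582,352,.042),slot=(530,355,.042),spin=(238,210,.035),spin2=(236,184,.035),blk=(232,178,.046)))
S=meas("side",4,3.75,145,85,dict(TL=(487,38,.012),TR=(740,420,.012),BR=(190,585,.012),BL=(32,142,.012),post=(494,367,.042),roller=(341,135,.04),rnose=(106,186,.042),forkA=(368,385,.042),forkB=(330,425,.042)))
for k in T: print(k,T[k].round(4),S.get(k,np.zeros(0)).round(4))
for D in(T,S):
  print([np.linalg.norm(D[a]-D[b]).round(4) for a,b in(("TL","TR"),("BL","BR"),("TL","BL"),("TR","BR"))])
  a=D["rnose"];b=(D["forkA"]+D["forkB"])/2;print("rail len nose-fork",np.linalg.norm(a-b))
  print("yaw y axis", [np.degrees(np.arctan2(-(D[p]-D[q])[0],(D[p]-D[q])[1])) for p,q in(("TL","TR"),("BL","BR"))], np.degrees(np.arctan2(-(a-b)[0],(a-b)[1])))
E
```

```text
TL [0.7026 0.2453 0.012 ] [0.702  0.2421 0.012 ]
TR [ 0.7348 -0.1613  0.012 ] [ 0.7349 -0.1614  0.012 ]
BR [ 0.3976 -0.1875  0.012 ] [ 0.4007 -0.1906  0.012 ]
BL [0.3658 0.2174 0.012 ] [0.366  0.2166 0.012 ]
post [ 0.6011 -0.1024  0.042 ] [ 0.6007 -0.103   0.042 ]
roller [0.5661 0.1326 0.04  ] [0.5665 0.1324 0.04  ]
rnose [0.4083 0.1222 0.042 ] [0.4079 0.1228 0.042 ]
forkA [ 0.524  -0.0981  0.042 ] [ 0.5266 -0.0963  0.042 ]
forkB [ 0.5011 -0.1106  0.042 ] [ 0.4981 -0.1205  0.042 ]
slot [ 0.4994 -0.0783  0.042 ] []
spin [0.6008 0.108  0.035 ] []
spin2 [0.619 0.11  0.035] []
blk [0.6204 0.1102 0.046 ] []
[np.float64(0.4079), np.float64(0.4062), np.float64(0.3379), np.float64(0.3381)]
rail len nose-fork 0.2494080818110363
yaw y axis [np.float64(4.528198583468055), np.float64(4.4973257810215195)] 24.696110452901344
[np.float64(0.4049), np.float64(0.4087), np.float64(0.3369), np.float64(0.3355)]
rail len nose-fork 0.25371793430876577
yaw y axis [np.float64(4.67080481914808), np.float64(4.866428048272272)] 24.305359194492663
```

```bash
python3 - <<'E'
from m import *
T=meas("top",4,3.75,95,125,dict(hA=(370,202,.018),hB=(335,184,.018),hC=(434,68,.018),oA=(458,128,.042),oB=(490,168,.03),oC=(603,90,.03),sp=(238,210,.035),blkL=(204,175,.046),blkR=(262,178,.046),face=(236,184,.035),rollhouse=(120,263,.044),foot=(130,300,.012)))
psi=np.radians(4.6);o=np.array([.5516,.0133])
M=np.array([[np.cos(psi),np.sin(psi)],[-np.sin(psi),np.cos(psi)]])
for k in T: print(k,T[k].round(4),"bed",(M@(T[k][:2]-o)).round(4))
d=np.load("top0.npz")["d"];c=robot.calibration("top")
for n,(x,y) in dict(post=(569,205),nose=(200,496),mid=(350,420),board=(300,350),bench=(20,300),roller=(195,259),spin=(238,200)).items():
    u=int(round(95+x/4));v=int(round(125+y/3.75));print(n,atd(c,u,v,d[v,u]).round(4))
E
```

```text
hA [0.6099 0.0269 0.018 ] bed [0.0592 0.0089]
hB [0.6228 0.0498 0.018 ] bed [0.0739 0.0307]
hC [ 0.7059 -0.0128  0.018 ] bed [ 0.1517 -0.0384]
oA [ 0.6554 -0.0316  0.042 ] bed [ 0.0999 -0.0531]
oB [ 0.6303 -0.0513  0.03  ] bed [ 0.0733 -0.0707]
oC [ 0.6853 -0.1238  0.03  ] bed [ 0.1223 -0.1474]
sp [0.6008 0.108  0.035 ] bed [0.0567 0.0905]
blkL [0.6226 0.128  0.046 ] bed [0.08   0.1086]
blkR [0.6203 0.0913 0.046 ] bed [0.0747 0.0722]
face [0.619 0.11  0.035] bed [0.0749 0.091 ]
rollhouse [0.5629 0.1785 0.044 ] bed [0.0245 0.1638]
foot [0.5437 0.1799 0.012 ] bed [0.0054 0.1667]
post [ 0.5986 -0.1028  0.0446]
nose [0.4081 0.1215 0.0415]
mid [0.456  0.032  0.0441]
board [0.5088 0.0696 0.0086]
bench [ 5.455e-01  2.536e-01 -4.000e-04]
roller [0.5653 0.131  0.0402]
spin [0.6082 0.109  0.0331]
```

```bash
cat >> h.py <<'E'
def Rd(yaw): # tool down, tool x at world yaw deg
    a=np.radians(yaw);x=np.array([np.cos(a),np.sin(a),0]);z=np.array([0,0,-1.]);return R.from_matrix(np.stack([x,np.cross(z,x),z],1))
def go(*ways):
    for p in ways:
        a,b=rel(p[:3],Rd(p[3]));print(p,"->",a.round(2),b.round(2))
E
python3 - <<'E'
from h import *
go((.42,-.38,.2,55),(.47,-.15,.16,100),(.4619,.0042,.1,114.5))
E
```

```text
(0.42, -0.38, 0.2, 55) -> [ 301.02 -194.7    30.68] [ -0.1   -0.05 -39.25]
(0.47, -0.15, 0.16, 100) -> [ 411.55 -402.42   71.1 ] [-7.000e-02 -9.000e-02 -8.425e+01]
(0.4619, 0.0042, 0.1, 114.5) -> [ 445.58 -552.92  131.39] [-6.000e-02 -1.000e-01 -9.875e+01]
```

>>> carry_out --moves '[[[301, -195, 31, 0, 0, -39.3, 1], [301, -195, 31, 0, 0, -39.3, 1], [301, -195, 31, 0, 0, -39.3, 1], [301, -195, 31, 0, 0, -39.3, 1], [301, -195, 31, 0, 0, -39.3, 1]]]' --newtons 60

```text
time: 0.65
position: [0.3482, -0.4606, 0.2089]
eef_rot: [-2.781, -1.456, -0.001]
ft_force: [1.0, -0.7, -0.3]
width: 0.0852
```

```bash
python3 - <<'E'
from h import *
go((.42,-.38,.2,55),(.47,-.15,.16,100),(.4619,.0042,.1,114.5))
E
```

```text
(0.42, -0.38, 0.2, 55) -> [107.12  13.07   9.04] [-0.09 -0.1   0.28]
(0.47, -0.15, 0.16, 100) -> [324.58 -76.78  49.55] [-4.000e-02 -1.300e-01 -4.472e+01]
(0.4619, 0.0042, 0.1, 114.5) -> [ 446.6  -171.17  109.9 ] [-3.000e-02 -1.300e-01 -5.922e+01]
```

>>> carry_out --moves '[[[107, 13, 9, 0, 0, -9, 1], [325, -77, 50, 0, 0, -45, 1], [325, -77, 50, 0, 0, -45, 1], [325, -77, 50, 0, 0, -45, 1], [325, -77, 50, 0, 0, -45, 1]]]'

```text
time: 1.15
position: [0.4416, -0.2351, 0.1736]
eef_rot: [-2.053, -2.376, -0.003]
ft_force: [0.6, 0.7, -0.5]
width: 0.0856
```

```bash
python3 - <<'E'
from h import *
go((.47,-.15,.16,100),(.4619,.0042,.1,114.5))
E
```

```text
(0.47, -0.15, 0.16, 100) -> [80.05 40.45 13.77] [ 0.01 -0.14 -1.65]
(0.4619, 0.0042, 0.1, 114.5) -> [233.65  54.83  74.14] [  0.02  -0.13 -16.15]
```

>>> carry_out --moves '[[[80, 40, 14, 0, 0, -5, 1], [234, 55, 74, 0, 0, -16.2, 1], [234, 55, 74, 0, 0, -16.2, 1], [234, 55, 74, 0, 0, -16.2, 1], [234, 55, 74, 0, 0, -16.2, 1]]]'

```text
time: 1.65
position: [0.4615, 0.0011, 0.1015]
eef_rot: [-1.698, -2.642, -0.003]
ft_force: [1.5, 0.0, -0.2]
width: 0.0851
```

```bash
python3 - <<'E'
from h import *
p,d=robot.grab_frame("wrist");cv2.imwrite("pics/w1.png",p[:,:,::-1])
np.savez("w1.npz",**robot.calibration("wrist"));
go((.4619,.0042,.1,114.5))
E
```

```text
(0.4619, 0.0042, 0.1, 114.5) -> [-4.17  1.82 -1.83] [-0.14 -0.55  0.27]
```

View pics/w1.png

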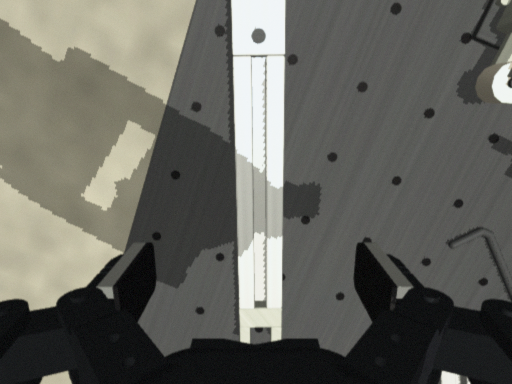

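>>> carry_out --moves '[[[-4, 2, 30, 0, 0, 0, 1], [-4, 2, 60, 0, 0, 0, 1], [-4, 2, 80, 0, 0, 0, 1], [-4, 2, 82.5, 0, 0, 0, 1], [-4, 2, 82.5, 0, 0, 0, 1]]]'

```text
time: 2.2
position: [0.4611, 0.0051, 0.0154]
eef_rot: [-1.688, -2.637, -0.004]
ft_force: [0.2, -0.5, -0.2]
width: 0.0853
```

```bash
python3 - <<'E'
from h import *
s=st();print(s["position"],s["ft_force"])
go((.4619,.0042,.016,114.5))
E
```

```text
[0.46110967 0.00508556 0.01538616] [ 0.24506551 -0.47497495 -0.21178444]
(0.4619, 0.0042, 0.016, 114.5) -> [-1.13  0.34 -0.63] [-0.2  -0.6   0.27]
```

>>> carry_out --moves '[[[-1, 0.5, -0.5, -0.2, -0.6, 0.2, 0], [-1, 0.5, -0.5, -0.2, -0.6, 0.2, 0], [-1, 0.5, -0.5, -0.2, -0.6, 0.2, 0], [-1, 0.5, -0.5, -0.2, -0.6, 0.2, 0], [-1, 0.5, -0.5, -0.2, -0.6, 0.2, 0]]]' --newtons 60

```text
time: 2.7
position: [0.4628, 0.0042, 0.0169]
eef_rot: [1.697, 2.642, 0.001]
ft_force: [-1.7, 0.1, 4.7]
width: 0.029
```

>>> carry_out --moves '[[[0, 0, 0, 0, 0, 0, 0], [0, 0, 0, 0, 0, 0, 0], [0, 0, 0, 0, 0, 0, 0], [0, 0, 0, 0, 0, 0, 0]]]'

```text
time: 3.1
position: [0.4627, 0.0042, 0.0169]
eef_rot: [1.697, 2.642, 0.001]
ft_force: [-1.2, -0.1, 1.7]
width: 0.029
```

```bash
python3 - <<'E'
from h import *
s=st();print(s)
p,d=robot.grab_frame("top");cv2.imwrite("pics/t2.png",p[:,:,::-1]);
cv2.imwrite("pics/t2c.png",cv2.resize(p[125:285,95:285,::-1],None,fx=4,fy=3.75,interpolation=cv2.INTER_CUBIC)[:600])
x=R.from_rotvec(s["eef_rot"]).as_matrix()[:,0];print(np.degrees(np.arctan2(x[1],x[0])))
E
```

```text
{'time': 3.1, 'joint_positions': array([-2.10709367e-01,  1.24489566e-01,  2.21729314e+00, -1.49528732e-04,
        7.98337702e-01, -6.39368280e-01]), 'joint_velocities': array([-0.00043933,  0.00149557,  0.00066331, -0.00048843,  0.00016642,
       -0.00039512]), 'joint_torque': array([ 2.75699428e-02, -2.56448168e+01, -2.10625648e+01, -4.77025504e-03,
       -1.24414894e-01, -2.12117907e-02]), 'position': array([0.4627384 , 0.00418239, 0.01685453]), 'eef_rot': array([1.69722685e+00, 2.64199419e+00, 6.57623199e-04]), 'ft_force': array([-1.23781595, -0.12165709,  1.72709327]), 'wrist_torque': array([ 0.02291852,  0.13033778, -0.07423966]), 'width': 0.028978228041839915}
114.5662903234099
```

View pics/t2c.png

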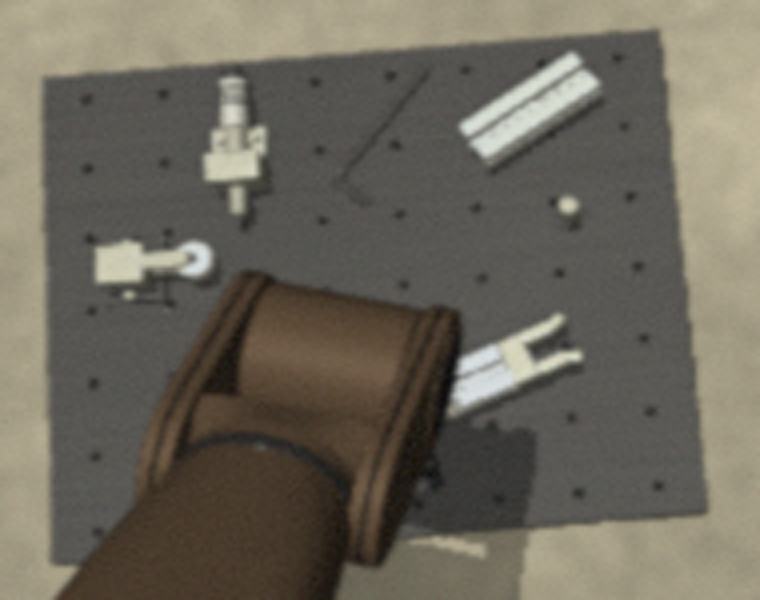

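```bash
python3 - <<'E'
from h import *
go((.4627,.0042,.0205,114.6),(.5421,.0260,.0205,114.6))
E
```

```text
(0.4627, 0.0042, 0.0205, 114.6) -> [ 0.03 -0.03 -3.63] [ 0.07  0.06 -0.04]
(0.5421, 0.026, 0.0205, 114.6) -> [-13.15  81.25  -3.53] [ 0.07  0.06 -0.04]
```

>>> carry_out --moves '[[[0, 0, -3.5, 0, 0, 0, 0], [-3, 15, -4, 0, 0, 0, 0], [-6, 35, -4, 0, 0, 0, 0], [-10, 60, -4, 0, 0, 0, 0], [-13, 81, -4, 0, 0, 0, 0]]]'

```text
time: 3.65
position: [0.5422, 0.0263, 0.0204]
eef_rot: [1.697, 2.643, -0.0]
ft_force: [-0.9, -1.5, -1.9]
width: 0.0289
```

>>> carry_out --moves '[[[0, 0, 0, 0, 0, 0, 0], [0, 0, 0, 0, 0, 0, 0]]]'

```text
time: 3.85
position: [0.5413, 0.0265, 0.0195]
eef_rot: [-1.696, -2.643, 0.002]
ft_force: [0.3, -0.2, -4.2]
width: 0.0289
```

```bash
python3 - <<'E'
from h import *
s=st();print(s["time"],s["position"],s["ft_force"],s["wrist_torque"],s["width"])
for n,r,o in(("top",(170,250,200,280),0),("side",(150,230,190,270),0)):
    p,d=robot.grab_frame(n);cv2.imwrite(f"pics/{n}3.png",p[:,:,::-1])
    a,b,e,f=r;cv2.imwrite(f"pics/{n}3c.png",cv2.resize(p[a:b,e:f,::-1],None,fx=7,fy=7,interpolation=cv2.INTER_CUBIC))
x=R.from_rotvec(s["eef_rot"]).as_matrix();print(x)
E
```

```text
3.85 [0.54126437 0.02653516 0.01948781] [ 0.2642998  -0.16983214 -4.23199148] [-0.06012153  0.0484624   0.00828609] 0.028850190889822283
[[-4.16449972e-01  9.09156766e-01 -1.84273831e-03]
 [ 9.09158504e-01  4.16450140e-01 -3.09771372e-04]
 [ 4.85777887e-04 -1.80434548e-03 -9.99998254e-01]]
```

View pics/top3c.png

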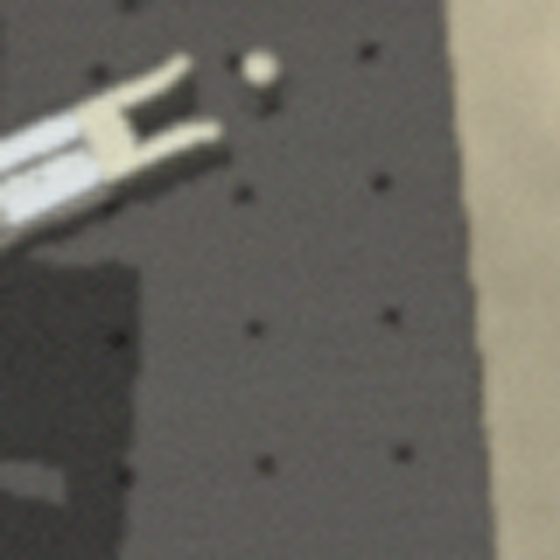

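View pics/side3c.png

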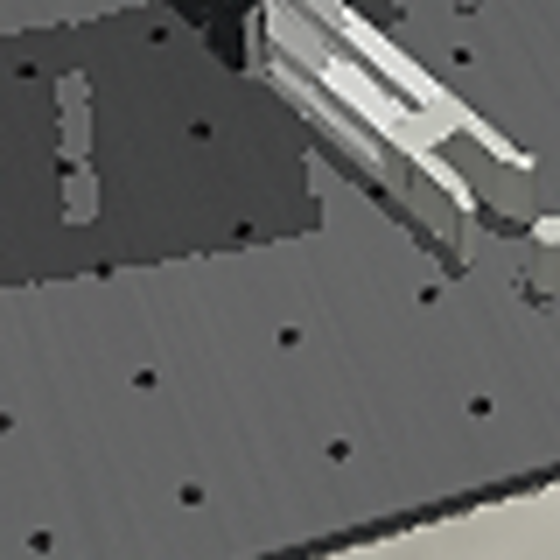

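```bash
python3 - <<'E'
from m import *
T=meas("top",7,7,200,170,dict(post=(262,68,.042),tA=(184,64,.045),tB=(215,131,.045),slot=(131,133,.045)))
S=meas("side",7,7,190,150,dict(post=(551,228,.042),tA=(532,160,.045),tB=(470,208,.045)))
tcp=np.array([.5413,.0265]);d=np.array([.4164,-.9092]);n=np.array([.9092,.4164])
for D in(T,S):
    for k in D: q=D[k][:2]-tcp;print(k,D[k].round(4),"along",(q@d).round(4),"perp",(q@n).round(4))
E
```

```text
post [ 0.6011 -0.1027  0.042 ] along 0.1424 perp 0.0006
tA [ 0.6021 -0.0748  0.045 ] along 0.1174 perp 0.0131
tB [ 0.5773 -0.086   0.045 ] along 0.1173 perp -0.0141
slot [ 0.5768 -0.0559  0.045 ] along 0.0897 perp -0.0021
post [ 0.6014 -0.1021  0.042 ] along 0.1419 perp 0.0011
tA [ 0.6033 -0.0739  0.045 ] along 0.1171 perp 0.0145
tB [ 0.5772 -0.0885  0.045 ] along 0.1195 perp -0.0152
```

>>> carry_out --moves '[[[-5, 1, 0, 0, 0, 0, 0], [-12, 1, 0, 0, 0, 0, 0], [-20, 1, 0, 0, 0, 0, 0], [-26, 1, 0, 0, 0, 0, 0], [-30, 1, 0, 0, 0, 0, 0]]]'

```text
time: 4.45
position: [0.5544, -0.0014, 0.0196]
eef_rot: [-1.698, -2.642, 0.002]
ft_force: [-0.6, 0.1, -1.7]
width: 0.0287
```

>>> carry_out --moves '[[[-2, 0, 0, 0, 0, 0, 0], [-4, 0, 0, 0, 0, 0, 0], [-6, 0, 0, 0, 0, 0, 0], [-7, 0, 0, 0, 0, 0, 0], [-8, 0, 0, 0, 0, 0, 0]]]'

```text
time: 4.95
position: [0.5577, -0.0086, 0.0196]
eef_rot: [-1.698, -2.642, 0.002]
ft_force: [0.5, 0.5, -2.3]
width: 0.0292
```

```bash
python3 - <<'E'
from h import *
s=st();print(s["time"],s["position"],s["ft_force"],s["wrist_torque"],s["width"])
for n,r,o in(("top",(150,230,180,260),0),):
    p,d=robot.grab_frame(n)
    a,b,e,f=r;cv2.imwrite(f"pics/{n}4c.png",cv2.resize(p[a:b,e:f,::-1],None,fx=7,fy=7,interpolation=cv2.INTER_CUBIC))
tcp=s["position"][:2];q=np.array([.6011,-.1027])-tcp;d=np.array([.4164,-.9092]);n=np.array([.9092,.4164]);print(q@d,q@n)
E
```

```text
4.95 [ 0.55768753 -0.0086303   0.01958218] [ 0.53871401  0.53547149 -2.3398398 ] [-0.08728275 -0.10895837  0.07397215] 0.029166170778785458
0.10360512479490108 0.000299995270909421
```

View pics/top4c.png

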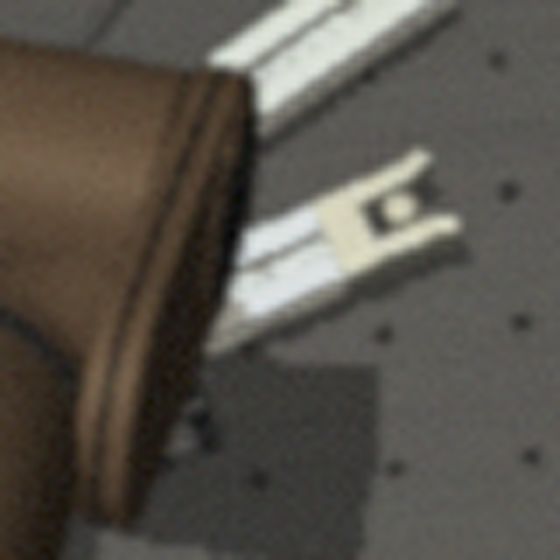

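>>> carry_out --moves '[[[-1, 0, 0, 0, 0, 0, 0], [-2, 0, 0, 0, 0, 0, 0], [-3, 0, 0, 0, 0, 0, 0], [-4, 0, 0, 0, 0, 0, 0], [-4.5, 0, 0, 0, 0, 0, 0]]]'

```text
time: 5.5
position: [0.5597, -0.013, 0.0196]
eef_rot: [-1.698, -2.642, 0.002]
ft_force: [-0.3, -0.0, -2.6]
width: 0.0289
```

>>> carry_out --moves '[[[-0.7, 0, 0, 0, 0, 0, 0], [-1.4, 0, 0, 0, 0, 0, 0], [-1.4, 0, 0, 0, 0, 0, 0]]]'

```text
time: 5.8
position: [0.5604, -0.0143, 0.0196]
eef_rot: [-1.698, -2.642, 0.002]
ft_force: [0.6, -0.6, -3.0]
width: 0.0289
```

```bash
cat > s.py <<'E'
from h import *
s=st();x=R.from_rotvec(s["eef_rot"]).as_matrix()
tcp=s["position"][:2];q=np.array([.6011,-.1027])-tcp
print("t",round(s["time"],2),"pos",(s["position"]*1000).round(2),"yaw",np.degrees(np.arctan2(x[1,0],x[0,0])).round(2),"w",round(s["width"]*1000,2))
print("F world",s["ft_force"].round(2),"F tool",(x.T@s["ft_force"]).round(2),"M tool",(x.T@s["wrist_torque"]).round(3),"post in tool",(x[:2].T@q*1000).round(2))
E
python3 s.py
```

```text
t 5.8 pos [560.36 -14.32  19.65] yaw 114.52 w 28.86
F world [ 0.6  -0.56 -2.96] F tool [-0.76  0.32  2.96] M tool [ 0.021 -0.094  0.007] post in tool [-9.731e+01  3.800e-01 -2.000e-02]
```

>>> carry_out --moves '[[[-0.5, 0, 0, 0, 0, 0, 0], [-1, 0, 0, 0, 0, 0, 0], [-1.5, 0, 0, 0, 0, 0, 0]]]'

```text
time: 6.1
position: [0.5605, -0.0151, 0.0195]
eef_rot: [-1.698, -2.64, 0.001]
ft_force: [-0.8, 3.3, -0.8]
width: 0.0288
```

```bash
python3 s.py
```

```text
t 6.1 pos [560.54 -15.1   19.49] yaw 114.51 w 28.81
F world [-0.78  3.35 -0.8 ] F tool [3.37 0.68 0.81] M tool [-0.038  0.471 -0.059] post in tool [-96.53   0.57  -0.18]
```

>>> carry_out --moves '[[[-0.3, 0, 1, 0, 0, 0, 0], [-0.3, 0, 2, 0, 0, 0, 0], [-0.3, 0, 2.7, 0, 0, 0, 0], [-0.3, 0, 2.9, 0, 0, 0, 0]]]'

```text
time: 6.5
position: [0.5605, -0.0151, 0.0169]
eef_rot: [-1.698, -2.639, 0.001]
ft_force: [-3.6, 2.1, 3.1]
width: 0.029
```

```bash
python3 s.py
```

```text
t 6.5 pos [560.47 -15.07  16.93] yaw 114.5 w 29.05
F world [-3.57  2.1   3.13] F tool [ 3.4  -2.38 -3.11] M tool [0.298 0.415 0.031] post in tool [-96.59   0.63  -0.26]
```

>>> carry_out --moves '[[[0, 2.0, 0, 0, 0, 1.2, 0], [-0.1, 4.05, 0, 0, 0, 2.4, 0], [-0.2, 6.1, 0, 0, 0, 3.6, 0], [-0.35, 8.1, 0, 0, 0, 4.8, 0], [-0.55, 10.1, 0, 0, 0, 6.0, 0]]]' --newtons 90

```text
time: 7.0
position: [0.5701, -0.0112, 0.0171]
eef_rot: [-1.836, -2.545, 0.001]
ft_force: [-2.8, 2.8, 2.1]
width: 0.0288
```

```bash
python3 s.py;python3 - <<'E'
from h import *
p,d=robot.grab_frame("wrist");cv2.imwrite("pics/w5.png",p[:,:,::-1])
E
```

```text
t 7.0 pos [570.13 -11.17  17.09] yaw 108.39 w 28.77
F world [-2.84  2.82  2.08] F tool [ 3.58 -1.81 -2.07] M tool [0.245 0.424 0.026] post in tool [-96.62   0.5   -0.26]
```

View pics/w5.png

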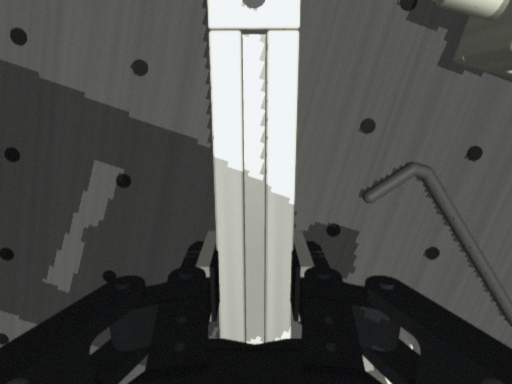

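>>> carry_out --moves '[[[0, 1.35, 0, 0, 0, 0.8, 0], [0, 2.7, 0, 0, 0, 1.6, 0], [-0.1, 4.05, 0, 0, 0, 2.4, 0], [-0.15, 5.4, 0, 0, 0, 3.2, 0], [-0.25, 6.75, 0, 0, 0, 4.0, 0]]]'

```text
time: 7.55
position: [0.577, -0.0091, 0.0171]
eef_rot: [-1.926, -2.477, 0.001]
ft_force: [-2.4, 4.0, 1.5]
width: 0.0285
```

```bash
python3 s.py
```

```text
t 7.55 pos [576.97  -9.08  17.06] yaw 104.28 w 28.54
F world [-2.41  3.99  1.54] F tool [ 4.47 -1.35 -1.52] M tool [0.222 0.505 0.072] post in tool [-96.68   0.3   -0.26]
```

>>> carry_out --moves '[[[0, 0.85, 0, 0, 0, 0.5, 0], [0, 1.7, 0, 0, 0, 1.0, 0], [0, 2.55, 0, 0, 0, 1.5, 0], [0, 3.4, 0, 0, 0, 2.0, 0], [-0.05, 4.2, 0, 0, 0, 2.5, 0]]]'

```text
time: 8.05
position: [0.5803, -0.0083, 0.0171]
eef_rot: [-1.975, -2.437, 0.005]
ft_force: [-4.6, 2.3, 2.8]
width: 0.0286
```

```bash
python3 s.py
```

```text
t 8.05 pos [580.32  -8.31  17.09] yaw 101.93 w 28.6
F world [-4.56  2.26  2.78] F tool [ 3.16 -4.01 -2.75] M tool [ 0.576  0.401 -0.419] post in tool [-96.64   0.82  -0.19]
```

>>> carry_out --moves '[[[0, 0.85, 0, 0, 0, 0.5, 0], [0, 1.7, 0, 0, 0, 1.0, 0], [0, 2.55, 0, 0, 0, 1.5, 0], [0, 3.4, 0, 0, 0, 2.0, 0], [-0.05, 4.2, 0, 0, 0, 2.5, 0]]]'

```text
time: 8.55
position: [0.5845, -0.0074, 0.0171]
eef_rot: [-2.03, -2.391, 0.004]
ft_force: [-3.5, 3.8, 3.4]
width: 0.0289
```

```bash
python3 s.py;python3 - <<'E'
from h import *
p,d=robot.grab_frame("wrist");cv2.imwrite("pics/w6.png",p[:,:,::-1])
E
```

```text
t 8.55 pos [584.53  -7.45  17.1 ] yaw 99.35 w 28.87
F world [-3.46  3.79  3.41] F tool [ 4.3  -2.82 -3.38] M tool [ 0.439  0.465 -0.125] post in tool [-96.68   0.87  -0.19]
```

View pics/w6.png

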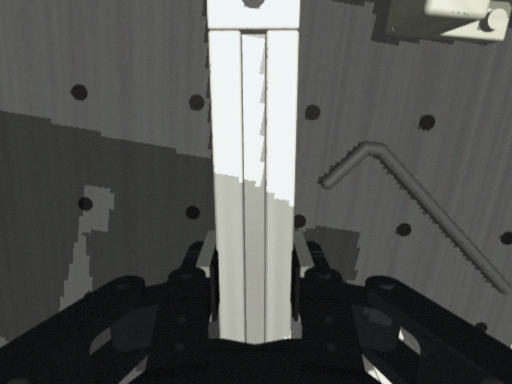

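>>> carry_out --moves '[[[0, 0.4, 0, 0, 0, 0.25, 0], [0, 0.85, 0, 0, 0, 0.5, 0], [0, 1.25, 0, 0, 0, 0.75, 0], [0, 1.7, 0, 0, 0, 1.0, 0], [0, 2.1, 0, 0, 0, 1.25, 0]]]'

```text
time: 9.1
position: [0.5868, -0.0071, 0.0171]
eef_rot: [-2.058, -2.368, 0.004]
ft_force: [-3.3, 2.7, 2.0]
width: 0.0288
```

>>> carry_out --moves '[[[0, 0.4, 0, 0, 0, 0.25, 0], [0, 0.85, 0, 0, 0, 0.5, 0], [0, 1.25, 0, 0, 0, 0.75, 0], [0, 1.7, 0, 0, 0, 1.0, 0], [0, 2.1, 0, 0, 0, 1.25, 0]]]'

```text
time: 9.6
position: [0.5891, -0.0067, 0.0171]
eef_rot: [-2.084, -2.345, 0.003]
ft_force: [-2.1, 3.1, 0.9]
width: 0.0285
```

```bash
python3 s.py;python3 - <<'E'
from h import *
p,d=robot.grab_frame("wrist");cv2.imwrite("pics/w7.png",p[:,:,::-1])
p,d=robot.grab_frame("side");cv2.imwrite("pics/side7c.png",cv2.resize(p[85:245,145:335,::-1],None,fx=4,fy=3.75,interpolation=cv2.INTER_CUBIC)[:600])
E
```

```text
t 9.6 pos [589.08  -6.74  17.08] yaw 96.72 w 28.46
F world [-2.05  3.13  0.92] F tool [ 3.35 -1.68 -0.91] M tool [0.246 0.397 0.169] post in tool [-96.71   0.7   -0.2 ]
```

View pics/side7c.png

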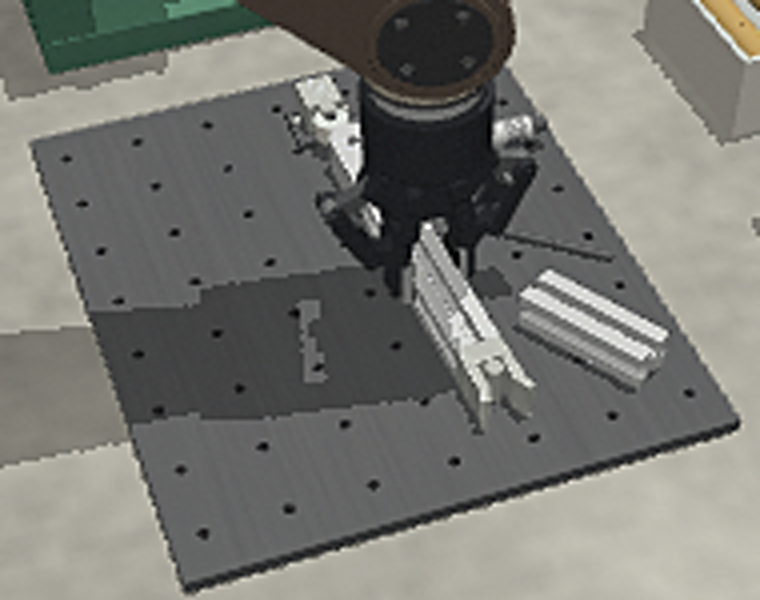

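>>> carry_out --moves '[[[0, 0.3, 0, 0, 0, 0.2, 0], [0, 0.65, 0, 0, 0, 0.4, 0], [0, 1.0, 0, 0, 0, 0.6, 0], [0, 1.35, 0, 0, 0, 0.8, 0], [0, 1.7, 0, 0, 0, 1.0, 0]]]'

```text
time: 10.2
position: [0.5909, -0.0065, 0.0171]
eef_rot: [-2.105, -2.326, 0.003]
ft_force: [-2.0, 3.5, 1.7]
width: 0.0284
```

```bash
python3 s.py
```

```text
t 10.2 pos [590.95  -6.51  17.08] yaw 95.7 w 28.44
F world [-2.02  3.46  1.75] F tool [ 3.64 -1.67 -1.73] M tool [0.104 0.468 0.299] post in tool [-96.72   0.55  -0.19]
```

>>> carry_out --moves '[[[0, 0.2, 0, 0, 0, 0.1, 0], [0, 0.35, 0, 0, 0, 0.2, 0], [0, 0.5, 0, 0, 0, 0.3, 0], [0, 0.7, 0, 0, 0, 0.4, 0]]]'

```text
time: 10.6
position: [0.5918, -0.0064, 0.0171]
eef_rot: [-2.114, -2.318, 0.002]
ft_force: [-0.3, 3.7, 0.3]
width: 0.0286
```

```bash
python3 s.py
```

```text
t 10.6 pos [591.8   -6.42  17.08] yaw 95.28 w 28.63
F world [-0.26  3.73  0.32] F tool [ 3.74  0.09 -0.32] M tool [0.084 0.405 0.277] post in tool [-96.73   0.4   -0.19]
```

>>> carry_out --moves '[[[0, 0.2, 0, 0, 0, 0.1, 0], [0, 0.35, 0, 0, 0, 0.2, 0], [0, 0.5, 0, 0, 0, 0.3, 0]]]'

```text
time: 10.9
position: [0.5924, -0.0064, 0.0171]
eef_rot: [-2.121, -2.313, 0.002]
ft_force: [-0.4, 4.4, 0.4]
width: 0.0282
```

```bash
python3 s.py
```

```text
t 10.9 pos [592.38  -6.36  17.06] yaw 94.96 w 28.17
F world [-0.38  4.38  0.39] F tool [ 4.4  -0.   -0.38] M tool [0.059 0.453 0.347] post in tool [-96.73   0.35  -0.19]
```

>>> carry_out --moves '[[[0, 0.2, 0, 0, 0, 0.1, 0], [0, 0.35, 0, 0, 0, 0.2, 0], [0, 0.5, 0, 0, 0, 0.3, 0]]]'

```text
time: 11.2
position: [0.593, -0.0063, 0.0171]
eef_rot: [-2.127, -2.307, 0.002]
ft_force: [-0.3, 4.5, 0.7]
width: 0.0282
```

```bash
python3 s.py
```

```text
t 11.2 pos [592.99  -6.3   17.09] yaw 94.65 w 28.19
F world [-0.28  4.45  0.69] F tool [ 4.46  0.08 -0.68] M tool [-0.065  0.488  0.305] post in tool [-96.74   0.28  -0.2 ]
```

Not touching yet. I'll keep on in small steps.

>>> carry_out --moves '[[[0, 0.2, 0, 0, 0, 0.1, 0], [0, 0.35, 0, 0, 0, 0.2, 0]]]'

```text
time: 11.4
position: [0.5934, -0.0063, 0.0171]
eef_rot: [-2.132, -2.303, 0.001]
ft_force: [-0.5, 4.7, 0.6]
width: 0.0286
```

```bash
python3 s.py
```

```text
t 11.4 pos [593.4   -6.27  17.09] yaw 94.43 w 28.59
F world [-0.46  4.74  0.56] F tool [ 4.76 -0.1  -0.55] M tool [-0.004  0.485  0.339] post in tool [-96.74   0.23  -0.2 ]
```

>>> carry_out --moves '[[[0, 0.2, 0, 0, 0, 0.1, 0], [0, 0.35, 0, 0, 0, 0.2, 0]]]'

```text
time: 11.6
position: [0.5934, -0.0062, 0.0171]
eef_rot: [-2.134, -2.3, 0.003]
ft_force: [-1.8, 3.5, 1.9]
width: 0.0282
```

```bash
python3 s.py;python3 - <<'E'
from h import *
p,d=robot.grab_frame("wrist");cv2.imwrite("pics/w8.png",p[:,:,::-1])
E
```

```text
t 11.6 pos [593.44  -6.25  17.08] yaw 94.29 w 28.2
F world [-1.79  3.46  1.86] F tool [ 3.59 -1.54 -1.85] M tool [0.194 0.448 0.038] post in tool [-96.75   0.41  -0.17]
```

View pics/w8.png

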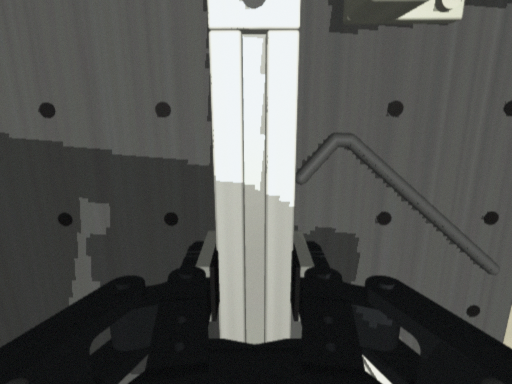

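>>> carry_out --moves '[[[0, 0, 0, 0, 0, 0, 0.55], [0, 0, 0, 0, 0, 0, 0.55], [0, 0, 0, 0, 0, 0, 0.55], [0, 0, 0, 0, 0, 0, 0.55]]]'

```text
time: 12.05
position: [0.5937, -0.0067, 0.0172]
eef_rot: [-2.134, -2.301, 0.003]
ft_force: [0.7, -0.4, -0.3]
width: 0.0467
```

```bash
python3 s.py;python3 - <<'E'
from h import *
p,d=robot.grab_frame("wrist");cv2.imwrite("pics/w9.png",p[:,:,::-1])
E
```

```text
t 12.05 pos [593.72  -6.72  17.2 ] yaw 94.3 w 46.7
F world [ 0.7  -0.36 -0.26] F tool [-0.41  0.67  0.26] M tool [0.017 0.017 0.086] post in tool [-96.26   0.16  -0.11]
```

View pics/w9.png

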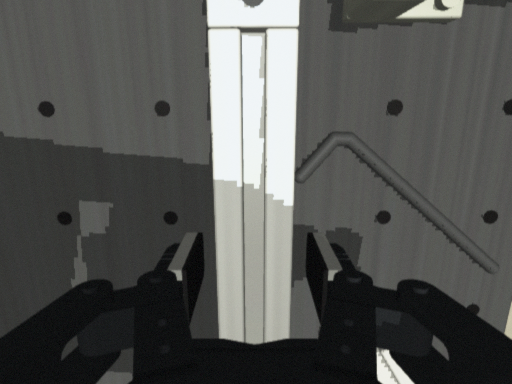

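>>> carry_out --moves '[[[0, 0, -15, 0, 0, 0, 0.55], [0, 0, -40, 0, 0, 0, 0.55], [20, -8, -60, 0, 0, 0, 0.3], [60, -25, -60, 0, 0, 0, 0], [104, -42, -60, 0, 0, 0, 0]]]' --newtons 20

```text
time: 12.6
position: [0.5455, 0.094, 0.0802]
eef_rot: [2.139, 2.3, 0.002]
ft_force: [0.4, 0.4, 0.2]
width: 0.0036
```

>>> carry_out --moves '[[[0, 0, 0, 0, 0, 0, 0], [0, 0, 0, 0, 0, 0, 0], [0, 0, 0, 0, 0, 0, 0]]]'

```text
time: 12.9
position: [0.5464, 0.0934, 0.0812]
eef_rot: [2.138, 2.299, 0.004]
ft_force: [-0.1, 0.0, -0.2]
width: -0.0002
```

```bash
python3 s.py;python3 - <<'E'
from h import *
s=st();x=R.from_rotvec(s["eef_rot"]).as_matrix()
# TCP in rail frame (yaw 4.3), rail seat at post
a=np.radians(4.3);yd=np.array([-np.sin(a),np.cos(a)]);xd=np.array([np.cos(a),np.sin(a)])
q=s["position"][:2]-np.array([.6011,-.1027]);print("rail xy",q@xd*1000,q@yd*1000-121)
p,d=robot.grab_frame("wrist");cv2.imwrite("pics/w10.png",p[:,:,::-1])
p,d=robot.grab_frame("side");cv2.imwrite("pics/side10c.png",cv2.resize(p[85:245,145:335,::-1],None,fx=4,fy=3.75,interpolation=cv2.INTER_CUBIC)[:600])
E
```

```text
t 12.9 pos [546.44  93.44  81.21] yaw 94.15 w -0.16
F world [-0.13  0.02 -0.17] F tool [ 0.03 -0.13  0.17] M tool [ 0.016 -0.036 -0.016] post in tool [-1.9958e+02  4.0320e+01  8.0000e-02]
rail xy -39.80289564028861 78.68499311315793
```

View pics/w10.png

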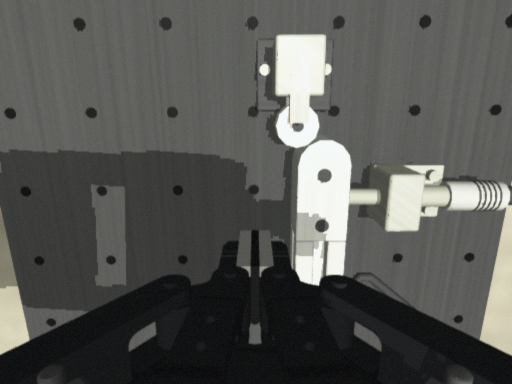

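View pics/side10c.png

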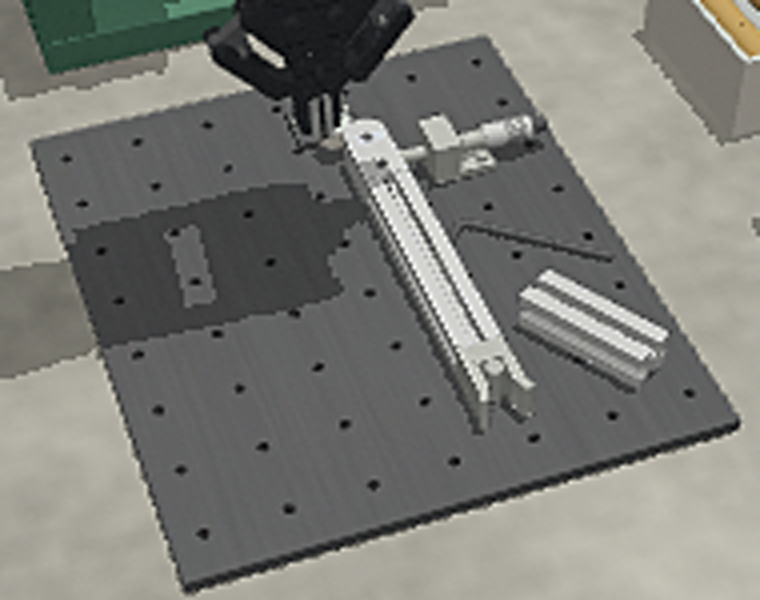

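>>> carry_out --moves '[[[0, 0, 25, 0, 0, 0, 0], [0, 0, 45, 0, 0, 0, 0], [1, 0, 57, 0, 0, 0, 0], [1, 0, 60, 0, 0, 0, 0], [1, 0, 60, 0, 0, 0, 0]]]'

```text
time: 13.5
position: [0.5464, 0.0936, 0.0203]
eef_rot: [2.141, 2.298, 0.002]
ft_force: [-0.4, 0.5, 0.8]
width: 0.0001
```

```bash
python3 s.py;python3 - <<'E'
from h import *
p,d=robot.grab_frame("wrist");cv2.imwrite("pics/w11.png",p[:,:,::-1])
E
```

```text
t 13.5 pos [546.37  93.61  20.31] yaw 94.04 w 0.06
F world [-0.42  0.46  0.83] F tool [ 0.49 -0.38 -0.83] M tool [-0.035  0.049 -0.064] post in tool [-1.9968e+02  4.0750e+01 -6.0000e-02]
```

View pics/w11.png

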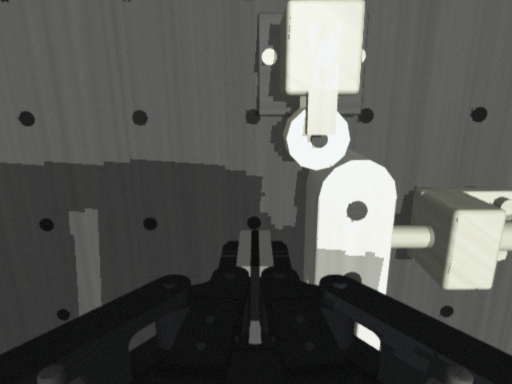

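>>> carry_out --moves '[[[0, 1, 0, 0, 0, 0, 0], [0, 2, 0, 0, 0, 0, 0], [0, 3, 0, 0, 0, 0, 0], [0, 4, 0, 0, 0, 0, 0], [0, 5, 0, 0, 0, 0, 0]]]'

```text
time: 14.05
position: [0.5521, 0.0941, 0.0213]
eef_rot: [2.14, 2.297, 0.004]
ft_force: [-0.4, 0.5, 0.4]
width: 0.0002
```

```bash
python3 s.py
```

```text
t 14.05 pos [552.09  94.12  21.27] yaw 94.06 w 0.21
F world [-0.35  0.51  0.42] F tool [ 0.53 -0.32 -0.42] M tool [ 0.019 -0.026 -0.003] post in tool [-1.998e+02  3.496e+01  3.000e-02]
```

>>> carry_out --moves '[[[0, 0.7, 0, 0, 0, 0, 0], [0, 1.2, 0, 0, 0, 0, 0], [0, 1.6, 0, 0, 0, 0, 0], [0, 2, 0, 0, 0, 0, 0]]]'

```text
time: 14.45
position: [0.5541, 0.0943, 0.0212]
eef_rot: [2.14, 2.298, 0.003]
ft_force: [-0.4, -0.1, -1.2]
width: -0.0001
```

```bash
python3 s.py
```

```text
t 14.45 pos [554.06  94.29  21.22] yaw 94.06 w -0.1
F world [-0.4  -0.12 -1.2 ] F tool [-0.09 -0.41  1.2 ] M tool [ 0.078 -0.092 -0.028] post in tool [-1.9983e+02  3.2970e+01  1.0000e-02]
```

>>> carry_out --moves '[[[0, 0.5, 0, 0, 0, 0, 0], [0, 1, 0, 0, 0, 0, 0], [0, 1.5, 0, 0, 0, 0, 0], [0, 2, 0, 0, 0, 0, 0]]]'

```text
time: 14.85
position: [0.5561, 0.0944, 0.0212]
eef_rot: [2.14, 2.298, 0.003]
ft_force: [-1.0, -0.6, 0.1]
width: -0.0
```

```bash
python3 s.py
```

```text
t 14.85 pos [556.09  94.42  21.21] yaw 94.06 w -0.05
F world [-1.01 -0.57  0.09] F tool [-0.5  -1.05 -0.09] M tool [-0.011  0.015  0.004] post in tool [-199.82   30.94    0.  ]
```

>>> carry_out --moves '[[[0, 0.3, 0, 0, 0, 0, 0], [0, 0.6, 0, 0, 0, 0, 0], [0, 0.9, 0, 0, 0, 0, 0]]]'

```text
time: 15.15
position: [0.5568, 0.0945, 0.0212]
eef_rot: [2.14, 2.298, 0.003]
ft_force: [-0.7, -0.2, 0.2]
width: -0.0002
```

```bash
python3 s.py
```

```text
t 15.15 pos [556.8   94.5   21.17] yaw 94.07 w -0.19
F world [-0.71 -0.18  0.24] F tool [-0.13 -0.72 -0.24] M tool [ 0.126  0.033 -0.022] post in tool [-1.9985e+02  3.0200e+01 -1.0000e-02]
```

>>> carry_out --moves '[[[0, 0.3, 0, 0, 0, 0, 0], [0, 0.6, 0, 0, 0, 0, 0]]]'

```text
time: 15.35
position: [0.5569, 0.0945, 0.021]
eef_rot: [2.141, 2.299, 0.001]
ft_force: [-1.8, -0.8, 0.6]
width: 0.0
```

```bash
python3 s.py
```

```text
t 15.35 pos [556.86  94.53  20.99] yaw 94.07 w 0.02
F world [-1.83 -0.81  0.62] F tool [-0.68 -1.88 -0.62] M tool [ 0.294 -0.053  0.027] post in tool [-1.9987e+02  3.0130e+01 -6.0000e-02]
```

>>> carry_out --moves '[[[0, 0.25, 0, 0, 0, 0, 0], [0, 0.5, 0, 0, 0, 0, 0]]]'

```text
time: 15.55
position: [0.5568, 0.0945, 0.0208]
eef_rot: [-2.14, -2.298, 0.001]
ft_force: [-2.0, -0.4, 0.7]
width: -0.0
```

```bash
python3 s.py
```

```text
t 15.55 pos [556.83  94.54  20.8 ] yaw 94.07 w -0.03
F world [-2.   -0.39  0.67] F tool [-0.25 -2.02 -0.66] M tool [ 0.39  -0.059 -0.042] post in tool [-1.9989e+02  3.0140e+01 -1.2000e-01]
```

>>> carry_out --moves '[[[0, 0.7, 0, 0, 0, 0, 0], [0, 1.0, 0, 0, 0, 0, 0], [0, 1.0, 0, 0, 0, 0, 0]]]'

```text
time: 15.85
position: [0.5568, 0.0946, 0.0205]
eef_rot: [-2.139, -2.297, 0.004]
ft_force: [-4.4, -0.5, 2.6]
width: -0.0003
```

```bash
python3 s.py; python3 s.py
```

```text
t 15.85 pos [556.85  94.6   20.47] yaw 94.08 w -0.27
F world [-4.35 -0.46  2.6 ] F tool [-0.14 -4.38 -2.58] M tool [ 0.801 -0.046 -0.013] post in tool [-199.95   30.1    -0.21]
t 15.85 pos [556.85  94.6   20.47] yaw 94.08 w -0.27
F world [-4.35 -0.46  2.6 ] F tool [-0.14 -4.38 -2.58] M tool [ 0.801 -0.046 -0.013] post in tool [-199.95   30.1    -0.21]
```

>>> carry_out --moves '[[[0, 1.2, 0, 0, 0, 0, 0], [0, 1.4, 0, 0, 0, 0, 0], [0, 1.6, 0, 0, 0, 0, 0], [0, 1.6, 0, 0, 0, 0, 0]]]'

```text
time: 16.25
position: [0.5568, 0.0947, 0.02]
eef_rot: [-2.137, -2.295, 0.009]
ft_force: [-6.5, -1.0, 3.6]
width: 0.0002
```

```bash
python3 s.py
```

```text
t 16.25 pos [556.8   94.68  20.02] yaw 94.1 w 0.17
F world [-6.55 -0.95  3.63] F tool [-0.48 -6.63 -3.58] M tool [ 0.978 -0.058  0.003] post in tool [-200.04   30.08   -0.35]
```

>>> carry_out --moves '[[[0, 1.7, 0, 0, 0, 0, 0], [0, 1.85, 0, 0, 0, 0, 0], [0, 1.9, 0, 0, 0, 0, 0], [0, 1.9, 0, 0, 0, 0, 0]]]'

```text
time: 16.65
position: [0.5567, 0.0948, 0.0194]
eef_rot: [-2.134, -2.293, 0.014]
ft_force: [-7.5, -1.4, 4.3]
width: -0.0003
```

```bash
python3 s.py
```

```text
t 16.65 pos [556.7   94.81  19.44] yaw 94.12 w -0.25
F world [-7.52 -1.36  4.29] F tool [-0.81 -7.65 -4.19] M tool [ 1.088 -0.082 -0.002] post in tool [-200.18   30.11   -0.55]
```

>>> carry_out --moves '[[[0, 1.95, 0, 0, 0, 0, 0], [0, 1.95, 0, 0, 0, 0, 0], [0, 1.95, 0, 0, 0, 0, 0], [0, 1.95, 0, 0, 0, 0, 0], [0, 1.95, 0, 0, 0, 0, 0]]]'

```text
time: 17.15
position: [0.5565, 0.0949, 0.0188]
eef_rot: [-2.131, -2.29, 0.021]
ft_force: [-8.4, -0.2, 3.5]
width: 0.0002
```

```bash
python3 s.py
```

```text
t 17.15 pos [556.55  94.92  18.79] yaw 94.13 w 0.19
F world [-8.36 -0.16  3.48] F tool [ 0.44 -8.41 -3.32] M tool [ 1.118  0.038 -0.032] post in tool [-200.32   30.18   -0.74]
```

>>> carry_out --moves '[[[0, 0.8, 0, 0, 0, 0, 0], [0, -0.3, 0, 0, 0, 0, 0], [0, -2, 0, 0, 0, 0, 0], [0, -6, 0, 0, 0, 0, 0], [0, -12, -3, 0, 0, 0, 0]]]'

```text
time: 17.65
position: [0.545, 0.094, 0.0221]
eef_rot: [-2.131, -2.291, 0.019]
ft_force: [0.1, -0.6, -0.4]
width: -0.0001
```

>>> carry_out --moves '[[[0, -5, -20, 0, 0, 0, 0], [-10, -10, -50, 0, 0, 0, 0], [-30, -30, -80, 0, 0, 0, 0], [-60, -60, -100, 0, 0, 0, 0], [-60, -60, -100, 0, 0, 0, 0]]]'

```text
time: 18.15
position: [0.4913, 0.0277, 0.1267]
eef_rot: [-2.138, -2.293, 0.014]
ft_force: [-0.1, 0.4, 0.7]
width: 0.0001
```

```bash
python3 s.py;python3 - <<'E'
from h import *
p,d=robot.grab_frame("wrist");cv2.imwrite("pics/w12.png",p[:,:,::-1])
p,d=robot.grab_frame("side");cv2.imwrite("pics/side12c.png",cv2.resize(p[85:245,145:335,::-1],None,fx=4,fy=3.75,interpolation=cv2.INTER_CUBIC)[:600])
p,d=robot.grab_frame("top");cv2.imwrite("pics/top12c.png",cv2.resize(p[125:285,95:285,::-1],None,fx=4,fy=3.75,interpolation=cv2.INTER_CUBIC)[:600])
E
```

```text
t 18.15 pos [491.31  27.73 126.7 ] yaw 93.99 w 0.14
F world [-0.1   0.37  0.75] F tool [ 0.37 -0.09 -0.75] M tool [-0.053  0.04  -0.027] post in tool [-137.75  100.46   -0.92]
```

View pics/w12.png

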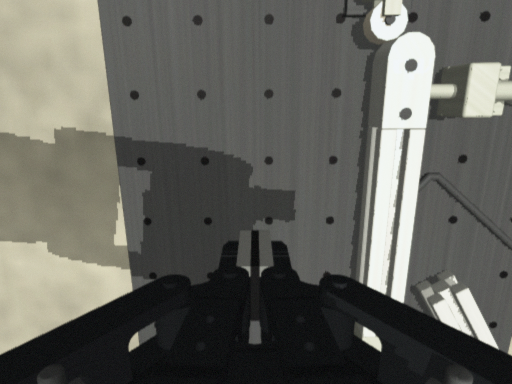

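View pics/side12c.png

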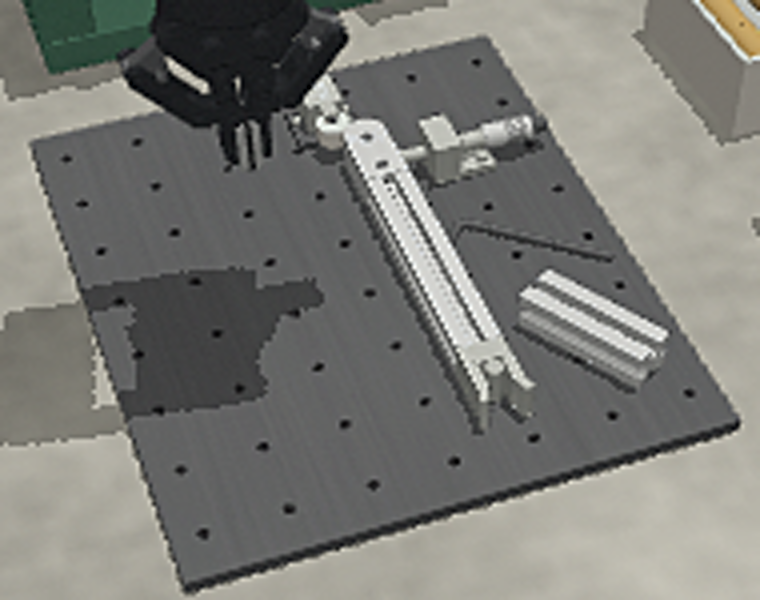

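View pics/top12c.png

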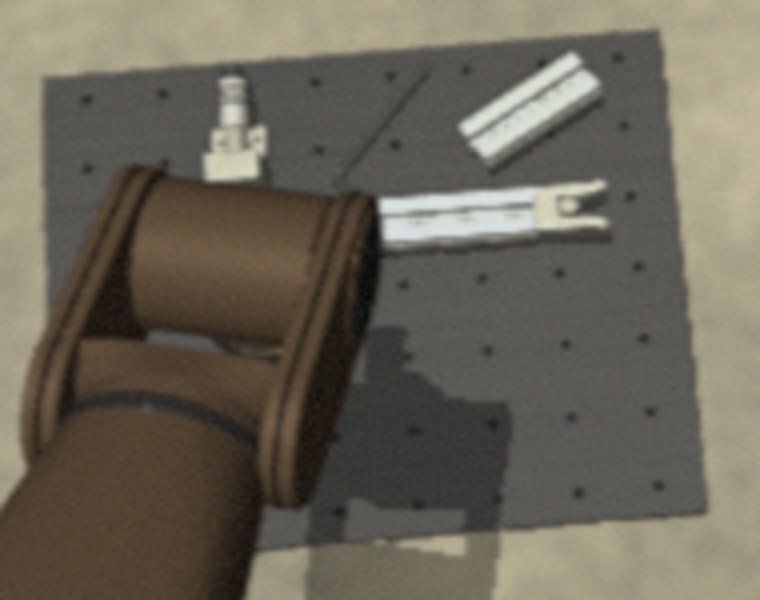

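```bash
python3 - <<'E'
from h import *
p,d=robot.grab_frame("top");cv2.imwrite("pics/t13.png",cv2.resize(p[160:200,215:265,::-1],None,fx=14,fy=14,interpolation=cv2.INTER_CUBIC))
p,d=robot.grab_frame("side");cv2.imwrite("pics/s13.png",cv2.resize(p[165:205,250:300,::-1],None,fx=14,fy=14,interpolation=cv2.INTER_CUBIC))
E
```

```text
(no output)
```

View pics/t13.png

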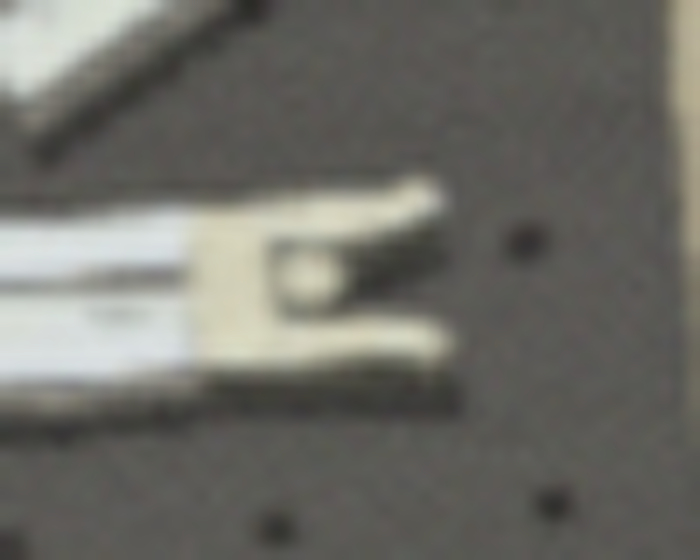

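View pics/s13.png

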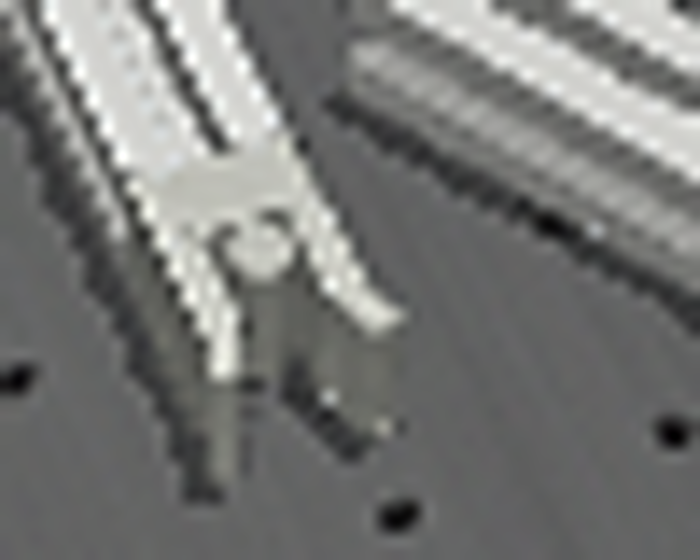

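```bash
python3 - <<'E'
import cv2,numpy as np
a=cv2.imread("pics/side10c.png",0).astype(np.float32);b=cv2.imread("pics/side12c.png",0).astype(np.float32);z=cv2.imread("pics/side0c.png",0).astype(np.float32)
def ps(A,B,x0,x1,y0,y1):
    A=A[y0:y1,x0:x1];B=B[y0:y1,x0:x1]
    w=cv2.createHanningWindow(A.shape[::-1],cv2.CV_32F);return cv2.phaseCorrelate(A,B,w)
print("rail fork",ps(a,b,400,560,280,440));print("rail mid",ps(a,b,340,500,120,280));print("offcut",ps(a,b,500,680,250,400), ps(z,b,520,680,250,400));print("hex",ps(a,b,450,620,210,290),ps(z,b,480,620,210,290))
E
```

```text
rail fork ((0.01228657009824019, 0.003882038090367246), 1.1170811122655868)
rail mid ((0.0026546682564969615, -0.0029833485681649563), 0.9525755360536278)
offcut ((-0.0019621661966766624, -0.012201566835031485), 0.997573977858932) ((0.002298312417138959, -0.0005299664143905147), 0.760024627049764)
hex ((-0.049451184191767084, 0.009973439027675113), 0.9179949929316839) ((-21.596955568359633, 0.5209721491238071), 0.04410504483514362)
```

```bash
python3 -c "
from station import robot
print(robot.job_done())"
```

```text
the job is handed in; nothing more can be done
None
```

The rail is back on its mount and the job is handed in after about 18 s; no verdict was reported.

- **Heeling:** I gripped the rail and slid its fork over the post until I felt contact at about 3.4 N. I then lowered it flat on the board about 20° out of line.
- **Swing:** I turned it about the post with a light heel load, past the roller, and slowed down until it touched the spindle. The rail's final direction is about 0.3° from the board's y axis.
- **Press:** I let go, then pushed the side with shut fingers about 80 mm from the rail's centre. The push read 7.7 to 8.4 N on the wrist sensor and was held for at least half a second. I then backed off and moved clear.

**Last checks:**
- In the last pictures the rail lies flat and in line. The post is at the bottom of the fork slot, the side is on the spindle and the roller is on the nose.
- The side pictures before and after the press show no shift of the rail.
- The offcut has not moved, and the hex key looks unmoved in the top view. Image matching for the hex key against the start picture failed, probably because the rail now lies beside it. I did not look at the other bystanders again, but the arm stayed clear of them.

**Not confirmed:**
- The spindle, post and roller forces cannot be read directly. From the push and the roller's stated range I estimate 7 to 11 N on the spindle.
- The wrist moment implied only about 6 N of push, less than the force reading.
- In the last top picture a thin dark line, roughly 1 to 2 mm at most, shows between the post and the slot bottom. I took it for edge shading, since contact there had been felt at about 3.5 N before I let go.

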